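Pack the sample jar and click the transport case shut

TASK

Stand the short, wide, screw-capped sample jar upright in the empty round well in the middle of the open transport case, then swing the clear sprung lid over and press its free edge (the edge away from the hinge) down past the spring catch until it clicks and stays shut by itself. Press gently: the lid cracks at about 25 N. Leave the other bottles and the box of pipette tips where they stand.

Things in the scene. Friction and masses are not known exactly. Their poses are not given: they have to be found in the camera images.
- jar_mid (a point): Centre (half-way up) of the loose white sample jar: upright cylinder 32 mm across, 62 mm tall, with a blue screw cap 33 mm across over its top 16 mm; 56 to 112 g. Its z axis points up through the cap. It stands among the other bottles, in any of three places: wider than the vial, shorter than the flask.
- stand: Fixed levelling stand: steel plate 170 x 230 x 8 mm; origin at its underside's centre, on the bench; x from catch to hinge side, y along the hinge, z up. The case (white open box, x 150, y 210 mm, 96 mm high to its rim, 4 mm walls) is screwed on it, centred, same yaw, its underside 24 to 54 mm above the bench: the height is not measured and differs each time, find it by touch.
- well (a point): Point on the stand plate's top (8 mm above the bench) straight below the centre of the empty well (x = -15, y = 0 mm on the stand): a round hole 40 mm across, 22 mm deep, in a fixed grey insert that lies in the case at its own unmeasured height: well floor 12 to 30 mm above the case's underside, so a seated jar's top is 4 to 22 mm below the rim. Two 4 mm high vial caps are 80 mm either side.
- hinge_foot (a point): Point on the stand plate's top (8 mm above the bench) straight below the middle of the lid's hinge line, which runs along the stand's y at the height of the case's rim (96 mm above the case's underside, so 120 to 150 mm above the bench), at x = +75 mm on the stand. Nothing stands beyond the hinge.
- edge_foot (a point): Point on the stand plate's top (8 mm above the bench) straight below the middle of the shut lid's free edge (x = -80 mm on the stand). The lid is a clear plate with white border, 216 mm wide, reaching 155 mm from the hinge; its upper face is 5 mm above the hinge line when shut. An 18 mm skirt hangs from the free edge. The catch is here, below the lid's top, reaching out to x = -95 mm.
- lid (a joint): Lid angle, rad: 0 shut, grows opening, 1.4 to 1.7 as found. A spring (0.2 N m/rad) holds it open: 1 to 2 N at the free edge brings it down; let go before the click, it swings open again. Below about 0.07 rad its edge rides on the roller catch; passing it takes 10 to 14 N near the free edge (in proportion more nearer the hinge), then it drops to a hard stop at 0. Caught, it rests below 0.02.
- flask: Bystander: amber bottle with blue cap, 56 mm across, 125 mm tall, loose; origin at the centre of its underside.
- vial: Bystander: slim clear glass vial with blue cap, 24 mm across, 85 mm tall, loose; origin at the centre of its underside.
- tipbox: Bystander: box of pipette tips, black below and clear above, 85 x 120 x 95 mm, loose; origin at the centre of its underside.
Not all that is in view belongs to the job. Of the things that look like the part that bears jar_mid, the smallest one is meant.

How it is judged (in metres and radians):
On the way, in this order (a step that is already met when the one before it is completed fails the run):
1. the jar stands seated in the well and is let go (horizontal distance between jar_mid and well below 0.006 m and height (world z) of jar_mid below 0.12 m and angle between jar_mid's own z axis and vertical below 0.15 rad and contact force between the fingers and jar below 0.1 N), for 0.2 s.
2. the lid is swung most of the way over (value of joint lid below 0.6 rad), for 0.05 s.
3. the lid is past its catch (value of joint lid below 0.02 rad), for 0.2 s.
At the end, for the whole second after the job is handed in: The lid is held shut by its catch (hinge angle under 0.025 rad, free edge within 4 mm of fully down) and the jar stands upright (within 0.15 rad) down in the well, its centre within 6 mm of the well's axis and under 120 mm above the bench (value of joint lid below 0.025 rad and horizontal distance between jar_mid and well below 0.006 m and height (world z) of jar_mid below 0.12 m and angle between jar_mid's own z axis and vertical below 0.15 rad); the robot touches nothing.
It fails at once if the lid is pressed harder than 25 N (contact force between any of the fingers, the arm and lid above 25 N).
It fails at once if the flask is shifted more than 30 mm or tipped (distance of flask from where it was at the start of the episode above 0.03 m or angle between flask's own z axis and vertical above 0.5 rad).
It fails at once if the vial is shifted more than 30 mm or tipped (distance of vial from where it was at the start of the episode above 0.03 m or angle between vial's own z axis and vertical above 0.5 rad).
It fails at once if the tip box is shifted more than 30 mm (distance of tipbox from where it was at the start of the episode above 0.03 m).
It also fails if it takes over 58 s, if anything falls off the work surface, if the arm or the gripper's body presses on something with over 40 N, if the wrist force passes 120 N, or if a joint passes its speed limit or range.

ROBOT

A 6-joint arm with a two-finger parallel gripper is mounted at the origin on the work surface. World frame = base frame: x ahead of the robot, y to its left, z up, the work surface at z = 0. Lengths are in mm, angles in degrees, forces in N, time in s.
With the tool pointing down it reaches from about 350 to 850 mm from the base axis. Payload 8.1 kg.
Tool frame: the origin (TCP) lies midway between the tips of the shut fingers; the grasp point (between the pads) lies 19 mm behind it; z points along the fingers, y is the line along which they close (so a half turn about z gives the same grasp; the last joint's range is limited). The gripper opens to 85 mm and grips with 20 to 120 N. Pads are 22 mm wide; open, the fingers measure 114 mm over their backs; the gripper's body (76 mm by 85 mm) begins 54 mm behind the grasp point. The pads swing forward as they close: fully open they stand 13 mm farther back than shut.
Start: joints at [58.419, 7.471, 85.268, -0, 87.261, -4.893], TCP at [269.463, 536.092, 231.292] pointing down, gripper open.
Joint ranges: [-169.43, 169.43], [-51.17, 129.36], [1.28, 143.12], [-76.62, 256.62], [0, 156.53], [-152.29, 152.29]. Speed limits (degrees/s): [136.94, 136.94, 159.86, 180, 180, 180].

INTERFACE

Orientations are given as [roll, pitch, yaw] about the fixed x, y, z axes, in that order (R = Rz(yaw) Ry(pitch) Rx(roll)).
In Python, from bench import sense, snapshot, camera_params, hand_in, masks_of, pinpoint gives the robot as it stands.
- The arm moves only by the tool step_arm, never from a script. Its argument "targets" is a list of rows, each an object with "angular": the turn, a rotation vector about the tool's x, y, z scaled (see below), a list of three; "dp": the shift along the tool's x, y, z scaled (see below), a list of three; "fingers": the closure, from 0 (fully open) to 1 (shut). A call has exactly 8 rows; each row is the pose to reach, as a shift and turn from the pose commanded when the call began, along the tool's axes at that moment, turning the shorter way round; what a row does not reach only later rows make up. The controller multiplies each number of a shift by 0.2 m and each number of a turn by 180 degrees. A row lasts 1/8 s, in which the tool goes at most 62.5 mm and 10.7 degrees, less where a joint would pass 70% of its speed; a pose out of reach is approached as far as the arm can. A call with a number of a shift or a turn outside -1 to 1 is refused whole. A call with a gripper value outside its range is refused whole. The fingers move at their own pace and stop on an object; "newtons" is the grip in N (left out, the last holds). Time passes only in rows, so rows that repeat a pose let the fingers close, or fill a call up. It gives the time, the measured TCP pose, the force, the opening and the grip force at its end, in the units of the state.
- sense(): the state, without advancing time (a new reading comes with each control period).
- snapshot(name): name is "scene" or "side" or "wrist"; returns the picture (400x640x3 uint8, blue, green, red); there is no depth.
- camera_params(name): a dict with "vfov" (degrees; the focal length in pixels is half the picture's height over the tangent of half this angle, whatever the lens; pixels are square), "cx", "cy" (the principal point, pixels), "R" (3x3) and "t" (3): a world point X has camera coordinates R X + t. Camera axes: x right, y down, z forward; pixel columns grow to the right and rows downward; lengths in mm; the calibration is good to about 2 mm. A picture is of the moment at which its call begins: read the wrist's pose just before it. camera_params takes no time and is no camera call; for the wrist camera it gives the pose at the moment of the call.
- hand_in(): hands the job in; it is judged then, once.
Trained networks look in the newest picture that a camera, given by its name, has taken for a name from the list of things; names that differ only in an ending like _2 or _b are one class to them, and where a whole thing is asked for, a point or a joint stands for the part that bears it (a point fixed in the world has none). Each returns a list of dicts, best first, with "conf" (0 to 1); they miss things now and then, are a little off and sometimes report something else, mostly with a low value. They report only what shows in the picture. A call takes as long as a camera call. They do not tell look-alikes from the thing itself.
- masks_of(camera, label): "pixels" (400x640 bool, what is visible of it) and "at" ([column, row] in pixels, amid what is visible of it).
- pinpoint(camera, label): "at" ([column, row] in pixels: a listed point, or the origin of a listed thing).
The state is a dict: "time": time; "joint_pos": joint angles; "qd": joint speeds; "joint_efforts": joint torques, N m; "tool_pos": TCP position; "tcp_rot": TCP orientation; "ft_force": force on the tool from outside, world axes, zero at the start; "wrist_torque": the same for the moment, N m; "finger_gap": finger opening in mm; "grip_force": force on a finger pad.
Only numpy, scipy, OpenCV 4.12 (cv2) and the standard library are available. Lean on these libraries where they do the work, as an engineer would, in place of code of your own. Each camera call takes 0.05 s, during which the arm holds its last target. There are 200 camera calls.

## Working session

There is one attempt and no reset: what is moved stays moved. The work goes in short steps, Python scripts to look and compute and a tool call to move; the robot and the scene stay as the last step left them, time stands still between calls to the robot, and variables do not carry over. Pictures are saved under pics/ and viewed, at most 10 in all, crops included, and the job is handed in when it is done.

Besides the shell and the picture viewer there is one more tool, called after "Request:" as name(argument=value, ...), one argument or row to a line, values as JSON. step_arm: Moves the arm, as the interface text tells. Its arguments: {"type":"object","properties":{"targets":{"type":"array","items":{"type":"object","properties":{"angular":{"type":"array","items":{"type":"number","minimum":-1,"maximum":1}},"dp":{"type":"array","items":{"type":"number","minimum":-1,"maximum":1}},"fingers":{"type":"number"}}}},"newtons":{"type":"number"}},"required":["targets"]}

```bash
mkdir -p pics; ls; cat > h.py <<'E'
import numpy as np, cv2
from bench import *
def ray(P,uv):
    f=200/np.tan(np.radians(P['vfov'])/2); R=np.array(P['R']);t=np.array(P['t'])
    d=R.T@np.array([(uv[0]-P['cx'])/f,(uv[1]-P['cy'])/f,1]); return -R.T@t,d/np.linalg.norm(d)
def onz(P,uv,z):
    o,d=ray(P,uv); return o+d*(z-o[2])/d[2]
def proj(P,X):
    f=200/np.tan(np.radians(P['vfov'])/2); c=np.array(P['R'])@X+np.array(P['t'])
    return np.array([P['cx']+f*c[0]/c[2],P['cy']+f*c[1]/c[2]])
def tri(obs):
    A=np.zeros((3,3));b=np.zeros(3)
    for P,uv in obs:
        o,d=ray(P,uv);M=np.eye(3)-np.outer(d,d);A+=M;b+=M@o
    X=np.linalg.solve(A,b); return X,[np.linalg.norm((np.eye(3)-np.outer(d,d))@(X-o)) for o,d in [ray(P,u) for P,u in obs]]
E
python3 - <<'E'
from h import *
print(sense())
ims=[]
for n in ("scene","side"):
    im=snapshot(n); ims.append(im); P=camera_params(n); print(n,P)
    for l in ["jar_mid","stand","well","hinge_foot","edge_foot","flask","vial","tipbox"]:
        print(l,[(np.round(r['at'],1).tolist(),round(r['conf'],2)) for r in pinpoint(n,l)][:4])
    cv2.imwrite(f"pics/{n}0.png",im)
E
```

```text
pics
{'time': 0.0, 'joint_pos': array([ 5.84184800e+01,  7.51419134e+00,  8.53292925e+01,  1.81026750e-03,
        8.72609564e+01, -4.89070824e+00]), 'qd': array([ 0.0818988 ,  0.05358034, -0.12323362, -0.10357726, -0.03759303,
       -0.0168979 ]), 'joint_efforts': array([-1.35203089e-03, -5.69409227e+01, -5.00545013e+01, -2.78984669e-05,
        1.49371993e-02,  6.46960373e-06]), 'tool_pos': array([269.16783273, 535.62822991, 230.25385567]), 'tcp_rot': array([-1.79896094e+02, -1.07055348e-02,  1.53309090e+02]), 'ft_force': array([ 0.08501541,  0.65026829, -0.56796552]), 'wrist_torque': array([-0.05004802, -0.03786984, -0.00975216]), 'grip_force': 0.0, 'finger_gap': 85.13374142836975}
scene {'vfov': 48.30827572068193, 'cx': 316.654888328951, 'cy': 194.70124976912996, 'R': array([[-0.87529916, -0.48357538, -0.00249623],
       [-0.45577046,  0.82667401, -0.3299748 ],
       [ 0.16163126, -0.28768896, -0.94398644]]), 't': array([ 472.993113  ,  276.73837041, 1001.02391029])}
jar_mid [([327.8, 98.8], 0.89), ([334.8, 155.0], 0.66), ([350.8, 120.3], 0.48)]
stand []
well []
hinge_foot [([349.3, 117.5], 0.38), ([374.6, 164.7], 0.18)]
edge_foot [([324.6, 249.8], 0.9)]
flask [([397.4, 125.3], 0.86)]
vial [([377.7, 166.0], 0.58)]
tipbox [([238.7, 322.0], 0.79), ([376.4, 166.6], 0.59)]
side {'vfov': 55.616223373336645, 'cx': 314.42733817350535, 'cy': 199.2651086905619, 'R': array([[-0.05126951,  0.99867218,  0.00503135],
       [ 0.94802913,  0.05025252, -0.31419016],
       [-0.31402581, -0.01133851, -0.94934674]]), 't': array([  -9.2062532 , -484.01810172, 1046.15496786])}
jar_mid [([237.5, 215.0], 0.76), ([170.3, 253.4], 0.68), ([189.0, 215.2], 0.57)]
stand []
well []
hinge_foot [([335.3, 248.4], 0.69)]
edge_foot []
flask [([177.3, 171.7], 0.59)]
vial [([234.0, 179.3], 0.7)]
tipbox [([443.2, 231.6], 0.84)]
```

View pics/scene0.png

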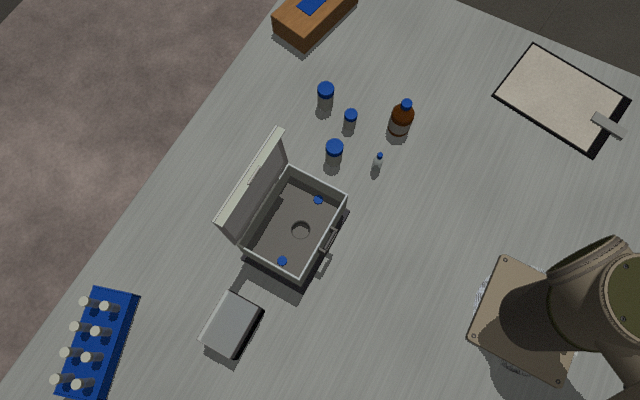

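View pics/side0.png

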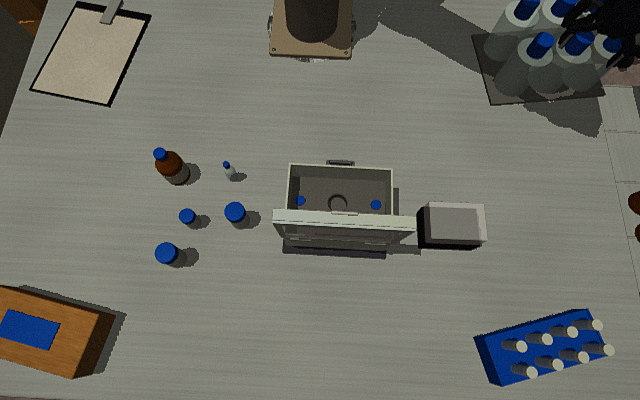

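Jar candidates: scene (328,99), (335,155) and (351,120), which are side (170,253), (237,215) and (189,215). The one at scene (351,120) looks smallest. I'll check the sizes by triangulation and an enlarged crop.

```bash
python3 - <<'E'
from h import *
S=camera_params("scene");D=camera_params("side")
for n,a,b in [("A",(327.8,98.8),(170.3,253.4)),("B",(334.8,155),(237.5,215)),("C",(350.8,120.3),(189,215.2)),("vial",(377.7,166),(234,179.3)),("flask",(397.4,125.3),(177.3,171.7)),("tipbox",(238.7,322),(443.2,231.6))]:
    X,e=tri([(S,a),(D,b)]); print(n,X.round(1),np.round(e,1))
print(onz(S,(397.4,125.3),0),onz(D,(177.3,171.7),0),onz(S,(377.7,166),0),onz(D,(234,179.3),0))
a=cv2.imread("pics/scene0.png");b=cv2.imread("pics/side0.png")
c1=cv2.resize(a[75:195,300:420],(480,480),interpolation=cv2.INTER_CUBIC)
cv2.imwrite("pics/c1.png",c1)
c2=cv2.resize(a[120:300,205:355],(500,600),interpolation=cv2.INTER_CUBIC)
cv2.imwrite("pics/c2.png",c2)
cv2.imwrite("pics/c3.png",cv2.resize(b[150:270,265:425],(800,600),interpolation=cv2.INTER_CUBIC))
E
```

```text
A [ 655.7 -270.7   18. ] [1. 1.]
B [ 562.8 -134.2   24.2] [0.1 0.1]
C [ 571.3 -238.4   29.8] [1.9 1.9]
vial [ 461.5 -167.   -10.2] [7. 7.]
flask [ 463.  -288.8   15.7] [0.2 0.2]
tipbox [566.9 326.3  -0. ] [6.8 6.8]
[ 464.39884808 -297.39725496    0.        ] [ 456.73621462 -295.42453341    0.        ] [ 458.30937153 -169.57540535    0.        ] [ 468.90542487 -157.99688027    0.        ]
```

View pics/c1.png

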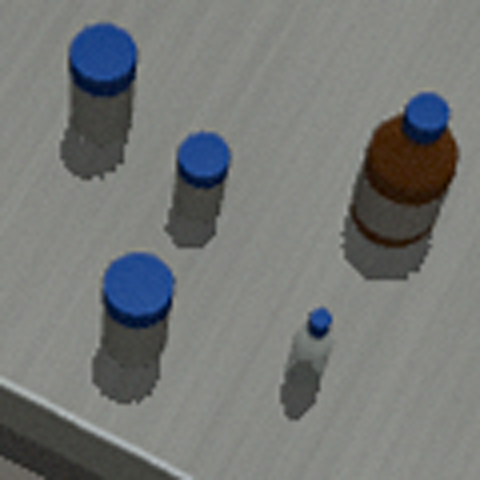

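View pics/c2.png

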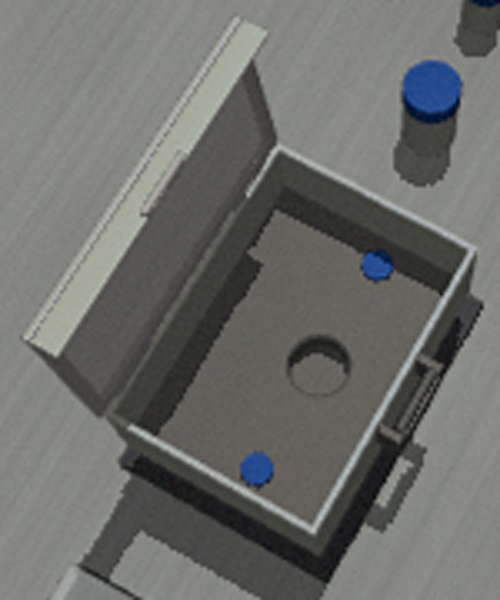

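View pics/c3.png

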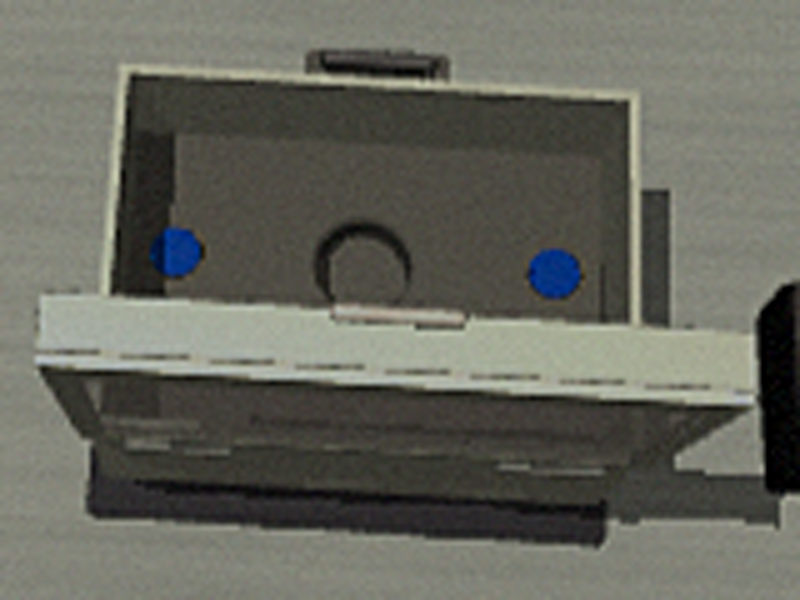

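The three look-alikes: A at scene (328,99), B at (335,155) and C at (351,120). C's cap is about 13 px wide against about 16 px for the other two, so C is the smallest jar and the one meant. In the case crops, the rim corners, the two vial caps and the well are clear. I'll fit the stand pose from those and look closer with the wrist camera later.

```bash
cat > fit.py <<'E'
from h import *
from scipy.optimize import least_squares
S=camera_params("scene");D=camera_params("side")
s=lambda x,y:np.array([205+x/3.3333-.4,120+y/3.3333-.4]); d=lambda x,y:np.array([265+x/5-.4,150+y/5-.4])
obs=[(S,s(280,147),75,-105,0),(S,s(475,247),-75,-105,0),(S,s(313,535),-75,105,0),(D,d(120,67),-75,-105,0),(D,d(640,93),-75,105,0),
(S,s(377,265),-15,-80,4),(S,s(257,469),-15,80,4),(D,d(177,252),-15,-80,4),(D,d(554,274),-15,80,4),(S,s(319,366),-15,0,-1)]
def f(p):
    r=[];c,q=np.cos(p[2]),np.sin(p[2])
    for P,uv,x,y,k in obs:
        z=p[3] if k==0 else p[4]+max(k,0)
        r+=list(proj(P,np.array([p[0]+c*x-q*y,p[1]+q*x+c*y,z]))-uv)
    return r
r=least_squares(f,[560,80,0,135,70],x_scale=[10,10,.1,10,10],loss='soft_l1')
p=r.x;print(p,np.degrees(p[2]));print(np.array(f(p)).reshape(-1,2).round(1).tolist())
c,q=np.cos(p[2]),np.sin(p[2])
for n,x in (("well",-15),("hinge",75),("edge",-80)): print(n,p[0]+c*x,p[1]+q*x)
# jar caps: centroid of blue masks
for n,P,k in (("scene",S,(350.8,115)),("side",D,(187,215))):
    im=cv2.cvtColor(cv2.imread(f"pics/{n}0.png"),cv2.COLOR_BGR2HSV)
    m=cv2.inRange(im,(105,150,60),(125,255,255)); N,l,st,ce=cv2.connectedComponentsWithStats(m)
    for i in range(1,N):
        if st[i,4]>25 and ce[i][0]>150 and ce[i][0]<400 and ce[i][1]<280: print(n,st[i],ce[i].round(1),onz(P,ce[i],56).round(1))
print("jarC z31",onz(S,(350.8,120.3),31),onz(D,(189,215.2),31))
E
python3 fit.py
```

```text
[ 5.51691873e+02  8.42389825e+01 -7.39515427e-03  1.30953872e+02
  7.15314489e+01] -0.4237111286821426
[[-1.3, -0.4], [0.1, 1.0], [-0.2, 0.2], [-0.2, -0.5], [-1.1, 0.0], [-0.4, 0.5], [-0.5, 0.1], [-0.6, -0.4], [-0.7, -0.5], [-0.5, 0.3]]
well 536.6922830202724 84.34990885227643
hinge 626.6898220576855 83.68435103413078
edge 471.6940603821407 84.83058949871494
scene [297   0  29  16 266] [309.8   5.5] [ 828.2 -482.4   56. ]
scene [318  81  16  15 193] [325.5  88.2] [ 665.6 -273.3   56. ]
scene [345 108  12  12 117] [350.7 113.9] [ 575.3 -238.5   56. ]
scene [326 139  17  16 220] [334.2 146.3] [ 569.3 -140.4   56. ]
scene [314 195   9   9  65] [317.9 199.2] [538.5  -2.9  56. ]
scene [277 256  10  10  72] [281.8 260.5] [539.3 161.5  56. ]
side [153 148  12  11 106] [158.6 152.8] [ 435.1 -322.6   56. ]
side [223 161   6   6  27] [225.1 163.5] [ 453.2 -168.9   56. ]
side [295 196  10   9  65] [300.2 200. ] [530.5   5.   56. ]
side [371 200  10  10  79] [375.5 204.2] [531.4 169.1  56. ]
side [224 202  20  19 297] [233.8 210.9] [ 562.9 -136.2   56. ]
side [179 208  15  15 170] [185.9 215.2] [ 577.8 -237.7   56. ]
side [155 242  20  21 333] [164.6 252.1] [ 659.3 -269.3   56. ]
jarC z31 [ 571.51191463 -235.7309573    31.        ] [ 570.78558397 -239.91460924   31.        ]
```

```bash
cat >> fit.py <<'E'
L=[(S,s(240,17),-108,5),(S,s(22,340),108,5),(S,s(267,35),-108,-13),(S,s(60,355),108,-13),(D,d(40,297),-108,-13),(D,d(757,332),108,-13),(D,d(35,358),-108,5),(D,d(755,400),108,5)]
def g(th):
    r=[]
    for P,uv,y,z in L:
        x=75-155*np.cos(th[0])+z*np.sin(th[0]); Z=p[3]+155*np.sin(th[0])+z*np.cos(th[0])
        r+=list(proj(P,np.array([p[0]+c*x-q*y,p[1]+q*x+c*y,Z]))-uv)
    return r
t=least_squares(g,[1.5]);print("lid",t.x,np.array(g(t.x)).reshape(-1,2).round(1).tolist())
print("cam",-np.array(S['R']).T@S['t'],-np.array(D['R']).T@D['t'])
W=camera_params("wrist");st=sense();print("wrist", W['vfov'],-np.array(W['R']).T@W['t'],W['R'][2],st['tool_pos'])
from scipy.spatial.transform import Rotation as Ro
print(Ro.from_euler('xyz',st['tcp_rot'],degrees=True).as_matrix().round(3))
E
python3 fit.py|sed -n '/lid/,$p'
```

```text
lid [1.63303962] [[-0.5, 1.4], [1.2, 0.7], [-0.4, -0.1], [-1.7, 0.9], [-0.0, 0.1], [-1.7, 1.3], [-0.1, -0.6], [-1.2, -0.7]]
cam [ 378.34289828  287.93893643 1037.45038425] [786.91091581  45.37899492 841.13640514]
wrist 71.63563401013221 [204.64923092 568.67212595 373.78861891] [ 0.25544147 -0.12799592 -0.95831451] [269.45873711 536.11633056 231.33217407]
[[-0.893  0.449  0.   ]
 [ 0.449  0.893  0.   ]
 [ 0.     0.    -1.   ]]
```

Request:
step_arm(
  targets=[
    {"dp": [-0.2,-0.18,0],"angular": [0,0,-0.03],"fingers": 0},
    {"dp": [-0.4,-0.36,0],"angular": [0,0,-0.07],"fingers": 0},
    {"dp": [-0.6,-0.54,0],"angular": [0,0,-0.11],"fingers": 0},
    {"dp": [-0.8,-0.72,0],"angular": [0,0,-0.146],"fingers": 0},
    {"dp": [-0.95,-0.85,0],"angular": [0,0,-0.146],"fingers": 0},
    {"dp": [-0.95,-0.85,0],"angular": [0,0,-0.146],"fingers": 0},
    {"dp": [-0.95,-0.85,0],"angular": [0,0,-0.146],"fingers": 0},
    {"dp": [-0.95,-0.85,0],"angular": [0,0,-0.146],"fingers": 0},
  ],
)

```text
time: 1.9
tool_pos: [362.5, 299.7, 231.3]
tcp_rot: [180.0, -0.0, 179.7]
ft_force: [0.1, -0.4, -0.2]
finger_gap: 85.7
grip_force: 0.0
```

Request:
step_arm(
  targets=[
    {"dp": [-0.1,-0.25,0],"fingers": 0},
    {"dp": [-0.2,-0.5,0],"fingers": 0},
    {"dp": [-0.3,-0.75,0],"fingers": 0},
    {"dp": [-0.4,-1,0],"fingers": 0},
    {"dp": [-0.4,-1,0],"fingers": 0},
    {"dp": [-0.4,-1,0],"fingers": 0},
    {"dp": [-0.4,-1,0],"fingers": 0},
    {"dp": [-0.4,-1,0],"fingers": 0},
  ],
)

```text
validation failed for argument at $.ta...
```

Request:
step_arm(
  targets=[
    {"dp": [-0.1,-0.25,0],"fingers": 0},
    {"dp": [-0.2,-0.5,0],"fingers": 0},
    {"dp": [-0.3,-0.75,0],"fingers": 0},
    {"dp": [-0.4,-1,0],"fingers": 0},
    {"dp": [-0.4,-1,0],"fingers": 0},
    {"dp": [-0.4,-1,0],"fingers": 0},
    {"dp": [-0.4,-1,0],"fingers": 0},
    {"dp": [-0.4,-1,0],"fingers": 0},
  ],
)

```text
validation failed for argument at $.ta...
```

Request:
step_arm(
  targets=[
    {"dp": [-0.1,-0.25,0],"angular": [0,0,0],"fingers": 0},
    {"dp": [-0.2,-0.5,0],"angular": [0,0,0],"fingers": 0},
    {"dp": [-0.3,-0.75,0],"angular": [0,0,0],"fingers": 0},
    {"dp": [-0.4,-1,0],"angular": [0,0,0],"fingers": 0},
    {"dp": [-0.4,-1,0],"angular": [0,0,0],"fingers": 0},
    {"dp": [-0.4,-1,0],"angular": [0,0,0],"fingers": 0},
    {"dp": [-0.4,-1,0],"angular": [0,0,0],"fingers": 0},
    {"dp": [-0.4,-1,0],"angular": [0,0,0],"fingers": 0},
  ],
)

```text
time: 2.9
tool_pos: [441.1, 99.5, 231.3]
tcp_rot: [180.0, -0.0, 179.7]
ft_force: [0.6, 0.7, -0.4]
finger_gap: 85.2
grip_force: 0.0
```

Request:
step_arm(
  targets=[
    {"dp": [-0.1,-0.25,0],"angular": [0,0,0],"fingers": 0},
    {"dp": [-0.2,-0.5,0],"angular": [0,0,0],"fingers": 0},
    {"dp": [-0.3,-0.75,0],"angular": [0,0,0],"fingers": 0},
    {"dp": [-0.4,-1,0],"angular": [0,0,0],"fingers": 0},
    {"dp": [-0.4,-1,0],"angular": [0,0,0],"fingers": 0},
    {"dp": [-0.4,-1,0],"angular": [0,0,0],"fingers": 0},
    {"dp": [-0.4,-1,0],"angular": [0,0,0],"fingers": 0},
    {"dp": [-0.4,-1,0],"angular": [0,0,0],"fingers": 0},
  ],
)

```text
time: 3.9
tool_pos: [520.0, -101.1, 231.5]
tcp_rot: [-180.0, 0.0, 179.7]
ft_force: [-0.2, -1.0, 0.1]
finger_gap: 85.3
grip_force: 0.0
```

Request:
step_arm(
  targets=[
    {"dp": [-0.13,-0.25,0.04],"angular": [0,0,0],"fingers": 0},
    {"dp": [-0.26,-0.45,0.08],"angular": [0,0,0],"fingers": 0},
    {"dp": [-0.26,-0.69,0.12],"angular": [0,0,0],"fingers": 0},
    {"dp": [-0.26,-0.69,0.15],"angular": [0,0,0],"fingers": 0},
    {"dp": [-0.26,-0.69,0.15],"angular": [0,0,0],"fingers": 0},
    {"dp": [-0.26,-0.69,0.15],"angular": [0,0,0],"fingers": 0},
    {"dp": [-0.26,-0.69,0.15],"angular": [0,0,0],"fingers": 0},
    {"dp": [-0.26,-0.69,0.15],"angular": [0,0,0],"fingers": 0},
  ],
)

```text
time: 4.9
tool_pos: [571.3, -240.0, 201.9]
tcp_rot: [-180.0, 0.0, 179.6]
ft_force: [0.2, -0.3, -0.2]
finger_gap: 85.5
grip_force: 0.0
```

```bash
cat > cap.py <<'E'
from h import *
import sys
zc=float(sys.argv[1])
s=sense();P=camera_params("wrist");im=snapshot("wrist");cv2.imwrite(sys.argv[2],im)
print(s['tool_pos'],s['tcp_rot'])
m=cv2.inRange(cv2.cvtColor(im,cv2.COLOR_BGR2HSV),(105,150,50),(125,255,255));N,l,st,ce=cv2.connectedComponentsWithStats(m)
for i in range(1,N):
    if st[i,4]>60: print(st[i],ce[i].round(1),onz(P,ce[i],zc).round(1))
E
python3 cap.py 60 pics/w1.png
```

```text
[ 571.30611484 -240.04488106  201.85316777] [-1.79981404e+02  4.13336091e-02  1.79643543e+02]
[ 231   42   37   40 1129] [248.8  62.1] [ 451.8 -305.2   60. ]
[399  62  17  16 217] [407.2  69.7] [ 459.1 -156.6   60. ]
[ 404  162   46   42 1488] [426.5 182.5] [ 568.5 -126.9   60. ]
[308 174  29  30 688] [322.  188.7] [ 574.5 -237.1   60. ]
[ 282  246   38   40 1189] [301.  265.9] [ 666.9 -261.7   60. ]
[128 367  34  31 754] [147. 383.] [ 842.5 -472.3   60. ]
```

Wrist view confirms it: the small jar's cap is at (322,189), 29 px wide against 38 px or more for the others, and that puts the jar at about (574.5, -237.3). Descending.

Request:
step_arm(
  targets=[
    {"dp": [-0.015,0.013,0.15],"angular": [0,0,0],"fingers": 0},
    {"dp": [-0.015,0.013,0.3],"angular": [0,0,0],"fingers": 0},
    {"dp": [-0.015,0.013,0.45],"angular": [0,0,0],"fingers": 0},
    {"dp": [-0.015,0.013,0.6],"angular": [0,0,0],"fingers": 0},
    {"dp": [-0.015,0.013,0.72],"angular": [0,0,0],"fingers": 0},
    {"dp": [-0.015,0.013,0.8],"angular": [0,0,0],"fingers": 0},
    {"dp": [-0.015,0.013,0.86],"angular": [0,0,0],"fingers": 0},
    {"dp": [-0.015,0.013,0.86],"angular": [0,0,0],"fingers": 0},
  ],
)

```text
time: 5.95
tool_pos: [573.6, -237.8, 28.6]
tcp_rot: [180.0, -0.1, 179.6]
ft_force: [0.3, 0.7, -0.1]
finger_gap: 85.5
grip_force: 0.0
```

Request:
step_arm(
  newtons=30,
  targets=[
    {"dp": [0,0,0],"angular": [0,0,0],"fingers": 0.4},
    {"dp": [0,0,0],"angular": [0,0,0],"fingers": 0.6},
    {"dp": [0,0,0],"angular": [0,0,0],"fingers": 0.8},
    {"dp": [0,0,0],"angular": [0,0,0],"fingers": 1},
    {"dp": [0,0,0],"angular": [0,0,0],"fingers": 1},
    {"dp": [0,0,0],"angular": [0,0,0],"fingers": 1},
    {"dp": [0,0,0],"angular": [0,0,0],"fingers": 1},
    {"dp": [0,0,0],"angular": [0,0,0],"fingers": 1},
  ],
)

```text
time: 6.95
tool_pos: [574.6, -238.3, 30.1]
tcp_rot: [-180.0, 0.1, 179.6]
ft_force: [0.1, 0.8, 5.4]
finger_gap: 32.1
grip_force: 29.7
```

Request:
step_arm(
  targets=[
    {"dp": [0,0,-0.06],"angular": [0,0,0],"fingers": 1},
    {"dp": [0,0,-0.18],"angular": [0,0,0],"fingers": 1},
    {"dp": [0,0,-0.32],"angular": [0,0,0],"fingers": 1},
    {"dp": [0,0,-0.46],"angular": [0,0,0],"fingers": 1},
    {"dp": [0,0,-0.6],"angular": [0,0,0],"fingers": 1},
    {"dp": [0,0,-0.72],"angular": [0,0,0],"fingers": 1},
    {"dp": [0,0,-0.81],"angular": [0,0,0],"fingers": 1},
    {"dp": [0,0,-0.85],"angular": [0,0,0],"fingers": 1},
  ],
)

```text
time: 7.95
tool_pos: [574.4, -238.2, 200.6]
tcp_rot: [-180.0, 0.1, 179.6]
ft_force: [0.0, -0.3, -1.4]
finger_gap: 32.3
grip_force: 29.8
```

Request:
step_arm(
  targets=[
    {"dp": [0.02,0.04,0],"angular": [0,0,0],"fingers": 1},
    {"dp": [0.06,0.14,0],"angular": [0,0,0],"fingers": 1},
    {"dp": [0.1,0.28,0],"angular": [0,0,0],"fingers": 1},
    {"dp": [0.14,0.42,0],"angular": [0,0,0],"fingers": 1},
    {"dp": [0.188,0.56,0],"angular": [0,0,0],"fingers": 1},
    {"dp": [0.188,0.7,0],"angular": [0,0,0],"fingers": 1},
    {"dp": [0.188,0.84,0],"angular": [0,0,0],"fingers": 1},
    {"dp": [0.188,0.9,0],"angular": [0,0,0],"fingers": 1},
  ],
)

```text
time: 8.95
tool_pos: [536.7, -56.1, 198.0]
tcp_rot: [180.0, -0.1, 179.7]
ft_force: [-0.1, -0.0, -0.9]
finger_gap: 31.8
grip_force: 29.9
```

Request:
step_arm(
  targets=[
    {"dp": [0,0.1,0],"angular": [0,0,0],"fingers": 1},
    {"dp": [0,0.24,0],"angular": [0,0,0],"fingers": 1},
    {"dp": [0,0.38,0],"angular": [0,0,0],"fingers": 1},
    {"dp": [0,0.52,0],"angular": [0,0,0],"fingers": 1},
    {"dp": [0,0.63,0],"angular": [0,0,0],"fingers": 1},
    {"dp": [0,0.69,0],"angular": [0,0,0],"fingers": 1},
    {"dp": [0,0.71,0],"angular": [0,0,0],"fingers": 1},
    {"dp": [0,0.71,0],"angular": [0,0,0],"fingers": 1},
  ],
)

```text
time: 9.95
tool_pos: [538.8, 83.9, 199.2]
tcp_rot: [-180.0, -0.0, 179.6]
ft_force: [0.2, -0.2, -1.3]
finger_gap: 32.0
grip_force: 29.9
```

```bash
python3 cap.py 75.5 pics/w2.png
```

```text
[538.76120745  83.90054949 199.21005653] [-1.79983621e+02 -7.70055182e-03  1.79585535e+02]
[ 35 105  28  13 314] [ 48.2 111.1] [ 461.6 -164.3   75.5]
[227 179  22  21 347] [237.7 188.8] [536.6   2.9  75.5]
[391 179  22  21 344] [401.3 188.7] [537.6 165.4  75.5]
[  86  196   52   41 1618] [111.7 215.9] [ 564.3 -128.6   75.5]
[ 284  238   71   73 4049] [319.2 274.5] [634.1  83.2  75.5]
[   0  275   44   39 1346] [ 19.6 293.9] [ 656.5 -252.2   75.5]
[ 532  313  108   82 3643] [598.6 349.4] [738.6 417.5  75.5]
```

View pics/w2.png

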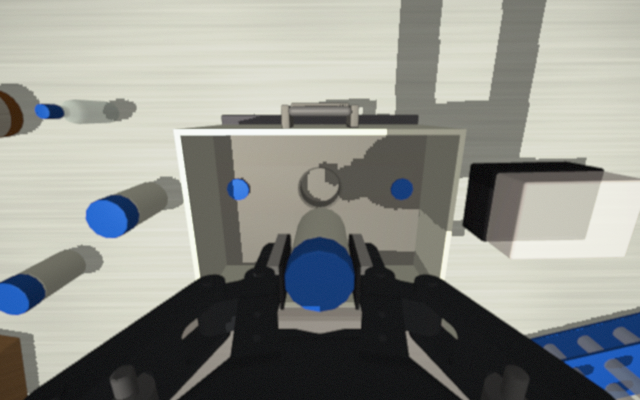

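The picture shows the jar held upright, cap at (319,275), the well at (320,186), the vial caps at (238,189) and (401,189), and the handle/catch at the top. I'll check the jar's offset in the gripper and refine the well position.

```bash
python3 - <<'E'
from h import *
P=camera_params("wrist");s=sense();T=s['tool_pos'];print(T, -np.array(P['R']).T@P['t'])
a=np.linspace(0,2*np.pi,72)
for zt in (229,232,235):
  for X in (534,537,540,543):
    q=np.array([proj(P,np.array([X+16.5*np.cos(t),84+16.5*np.sin(t),zt])) for t in a]);print(zt,X,q.min(0).round(0),q.max(0).round(0))
for z in (75,78,81):
    print(z,onz(P,(237.7,188.8),z).round(1),onz(P,(401.3,188.7),z).round(1))
im=cv2.imread("pics/w2.png")[150:220,285:355]
for z in (71,74,77): print(z,onz(P,(320,186),z).round(1))
cv2.imwrite("pics/c4.png",cv2.resize(im,(560,560),interpolation=cv2.INTER_CUBIC))
E
```

```text
[538.77749198  83.64672954 199.25269818] [466.22434708  84.11505851 341.70822889]
229 534 [284. 235.] [356. 299.]
229 537 [284. 241.] [356. 304.]
229 540 [285. 247.] [356. 309.]
229 543 [285. 253.] [355. 315.]
232 534 [283. 238.] [357. 303.]
232 537 [284. 244.] [357. 308.]
232 540 [284. 251.] [356. 314.]
232 543 [284. 257.] [356. 319.]
235 534 [282. 241.] [358. 307.]
235 537 [283. 248.] [357. 313.]
235 540 [283. 254.] [357. 318.]
235 543 [283. 260.] [357. 324.]
75 [536.7   2.5  75. ] [537.8 165.3  75. ]
78 [535.9   3.4  78. ] [537.  164.4  78. ]
81 [535.1   4.3  81. ] [536.2 163.5  81. ]
71 [535.5  84.4  71. ]
74 [534.7  84.4  74. ]
77 [533.9  84.4  77. ]
```

View pics/c4.png

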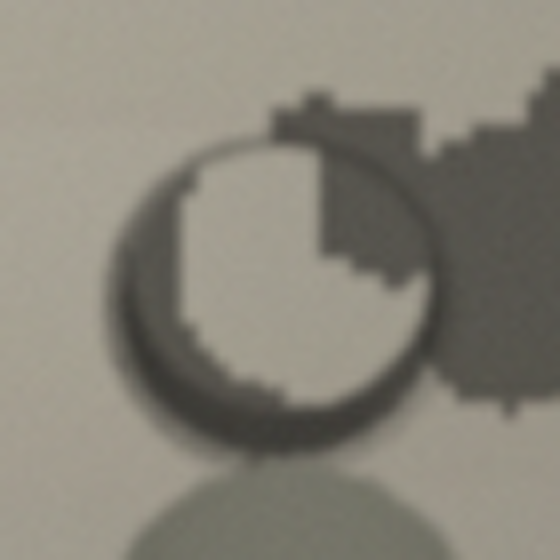

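Request:
step_arm(
  targets=[
    {"dp": [0.012,0,0.03],"angular": [0,0,0],"fingers": 1},
    {"dp": [0.012,0,0.1],"angular": [0,0,0],"fingers": 1},
    {"dp": [0.012,0,0.2],"angular": [0,0,0],"fingers": 1},
    {"dp": [0.012,0,0.3],"angular": [0,0,0],"fingers": 1},
    {"dp": [0.012,0,0.38],"angular": [0,0,0],"fingers": 1},
    {"dp": [0.012,0,0.43],"angular": [0,0,0],"fingers": 1},
    {"dp": [0.012,0,0.455],"angular": [0,0,0],"fingers": 1},
    {"dp": [0.012,0,0.455],"angular": [0,0,0],"fingers": 1},
  ],
)

```text
time: 11.0
tool_pos: [536.4, 84.3, 108.3]
tcp_rot: [-180.0, 0.0, 179.6]
ft_force: [0.7, -0.6, -1.7]
finger_gap: 31.8
grip_force: 29.9
```

Request:
step_arm(
  targets=[
    {"dp": [0,0,0.01],"angular": [0,0,0],"fingers": 1},
    {"dp": [0,0,0.02],"angular": [0,0,0],"fingers": 1},
    {"dp": [0,0,0.03],"angular": [0,0,0],"fingers": 1},
    {"dp": [0,0,0.04],"angular": [0,0,0],"fingers": 1},
    {"dp": [0,0,0.05],"angular": [0,0,0],"fingers": 1},
    {"dp": [0,0,0.05],"angular": [0,0,0],"fingers": 1},
    {"dp": [0,0,0.05],"angular": [0,0,0],"fingers": 1},
    {"dp": [0,0,0.05],"angular": [0,0,0],"fingers": 1},
  ],
)

```text
time: 12.0
tool_pos: [536.4, 84.2, 98.4]
tcp_rot: [-180.0, 0.0, 179.6]
ft_force: [-0.4, 0.1, -0.7]
finger_gap: 32.0
grip_force: 29.9
```

Request:
step_arm(
  targets=[
    {"dp": [0,0,0.01],"angular": [0,0,0],"fingers": 1},
    {"dp": [0,0,0.02],"angular": [0,0,0],"fingers": 1},
    {"dp": [0,0,0.03],"angular": [0,0,0],"fingers": 1},
    {"dp": [0,0,0.04],"angular": [0,0,0],"fingers": 1},
    {"dp": [0,0,0.05],"angular": [0,0,0],"fingers": 1},
    {"dp": [0,0,0.05],"angular": [0,0,0],"fingers": 1},
    {"dp": [0,0,0.05],"angular": [0,0,0],"fingers": 1},
    {"dp": [0,0,0.05],"angular": [0,0,0],"fingers": 1},
  ],
)

```text
time: 13.0
tool_pos: [536.5, 84.2, 88.4]
tcp_rot: [180.0, 0.0, 179.6]
ft_force: [0.4, -0.3, -0.2]
finger_gap: 32.0
grip_force: 29.9
```

Request:
step_arm(
  targets=[
    {"dp": [0,0,0.005],"angular": [0,0,0],"fingers": 1},
    {"dp": [0,0,0.01],"angular": [0,0,0],"fingers": 1},
    {"dp": [0,0,0.015],"angular": [0,0,0],"fingers": 1},
    {"dp": [0,0,0.02],"angular": [0,0,0],"fingers": 1},
    {"dp": [0,0,0.02],"angular": [0,0,0],"fingers": 1},
    {"dp": [0,0,0.02],"angular": [0,0,0],"fingers": 1},
    {"dp": [0,0,0.02],"angular": [0,0,0],"fingers": 1},
    {"dp": [0,0,0.02],"angular": [0,0,0],"fingers": 1},
  ],
)

```text
time: 14.0
tool_pos: [537.1, 84.3, 85.6]
tcp_rot: [180.0, 0.1, 179.6]
ft_force: [-2.4, -0.3, 7.5]
finger_gap: 32.1
grip_force: 30.5
```

Request:
step_arm(
  targets=[
    {"dp": [0,0,-0.005],"angular": [0,0,0],"fingers": 1},
    {"dp": [0,0,-0.008],"angular": [0,0,0],"fingers": 1},
    {"dp": [0,0,-0.008],"angular": [0,0,0],"fingers": 0.55},
    {"dp": [0,0,-0.008],"angular": [0,0,0],"fingers": 0.45},
    {"dp": [0,0,-0.008],"angular": [0,0,0],"fingers": 0.35},
    {"dp": [0,0,-0.008],"angular": [0,0,0],"fingers": 0.25},
    {"dp": [0,0,-0.008],"angular": [0,0,0],"fingers": 0.2},
    {"dp": [0,0,-0.008],"angular": [0,0,0],"fingers": 0.2},
  ],
)

```text
time: 15.0
tool_pos: [536.3, 84.2, 85.9]
tcp_rot: [180.0, -0.0, 179.6]
ft_force: [0.5, 0.2, -1.2]
finger_gap: 68.6
grip_force: 0.0
```

Request:
step_arm(
  targets=[
    {"dp": [0,0,-0.03],"angular": [0,0,0],"fingers": 0.2},
    {"dp": [0,0,-0.1],"angular": [0,0,0],"fingers": 0.2},
    {"dp": [0,0,-0.2],"angular": [0,0,0],"fingers": 0.2},
    {"dp": [0,0,-0.32],"angular": [0,0,0],"fingers": 0.2},
    {"dp": [0,0,-0.44],"angular": [0,0,0],"fingers": 0.2},
    {"dp": [0,0,-0.56],"angular": [0,0,0],"fingers": 0.2},
    {"dp": [0,0,-0.64],"angular": [0,0,0],"fingers": 0.2},
    {"dp": [0,0,-0.66],"angular": [0,0,0],"fingers": 0.2},
  ],
)

```text
time: 16.0
tool_pos: [537.1, 84.3, 219.7]
tcp_rot: [180.0, 0.2, 179.6]
ft_force: [-0.4, -0.2, 0.0]
finger_gap: 68.8
grip_force: 0.0
```

```bash
python3 cap.py 118 pics/w3.png; python3 - <<'E'
from h import *
for n,k in (("scene",(300,220)),("side",(336,200))):
    im=snapshot(n);P=camera_params(n)
    m=cv2.inRange(cv2.cvtColor(im,cv2.COLOR_BGR2HSV),(105,150,60),(125,255,255));N,l,st,ce=cv2.connectedComponentsWithStats(m)
    for i in range(1,N):
        if st[i,4]>25 and abs(ce[i][0]-k[0])<60 and abs(ce[i][1]-k[1])<50: print(n,st[i],ce[i].round(1),onz(P,ce[i],117).round(1))
E
```

```text
[537.14351994  84.27709224 219.72059622] [1.79989628e+02 1.55228242e-01 1.79592719e+02]
[ 56 107  25  12 248] [ 67.4 112.6] [ 462.1 -127.2  118. ]
[233 176  20  19 300] [242.8 184.9] [525.8  15.  118. ]
[304 177  34  36 936] [320.3 194.7] [535.6  85.3 118. ]
[386 176  20  19 297] [395.3 184.9] [526.7 153.5 118. ]
[ 102  192   47   38 1383] [124.8 210.4] [549.6 -97.1 118. ]
[  11  266   49   37 1299] [ 34.9 284.3] [ 628.3 -205.   118. ]
[ 540  300  100   81 3397] [599.5 335. ] [695.9 386.7 118. ]
scene [292 218  15  16 179] [298.7 225.6] [535.7  87.  117. ]
scene [277 256  10  10  72] [281.7 260.3] [529.8 169.  117. ]
side [331 191  16  15 184] [339.  197.8] [541.6  86.  117. ]
side [295 196  10   9  75] [299.7 200. ] [550.5   7.2 117. ]
side [371 200  10  10  75] [375.2 204.2] [551.4 159.  117. ]
```

View pics/w3.png

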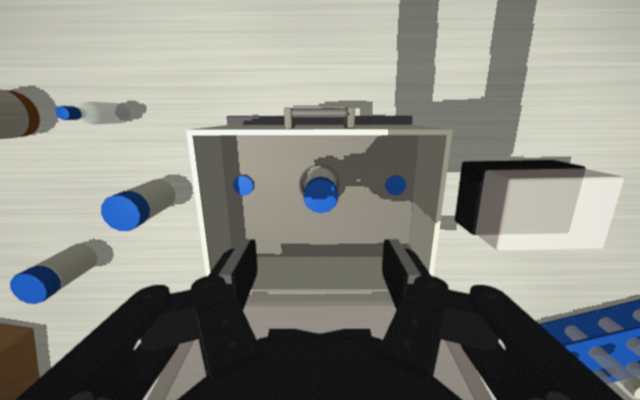

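The jar is seated: its cap in the wrist view at (320,195) puts it at about (536,85), inside the 40 mm hole. Next I go over and behind the lid with the fingers shut.

Request:
step_arm(
  targets=[
    {"dp": [0,0,-0.17],"angular": [0,0,0],"fingers": 1},
    {"dp": [0,0,-0.36],"angular": [0,0,0],"fingers": 1},
    {"dp": [0,0,-0.53],"angular": [0,0,0],"fingers": 1},
    {"dp": [-0.05,0,-0.53],"angular": [0,0,0],"fingers": 1},
    {"dp": [-0.22,0,-0.53],"angular": [0,0,0],"fingers": 1},
    {"dp": [-0.4,0,-0.53],"angular": [0,0,0],"fingers": 1},
    {"dp": [-0.57,0,-0.53],"angular": [0,0,0],"fingers": 1},
    {"dp": [-0.67,0,-0.53],"angular": [0,0,0],"fingers": 1},
  ],
)

```text
time: 17.15
tool_pos: [671.1, 83.1, 320.1]
tcp_rot: [-180.0, -0.3, 179.6]
ft_force: [-0.6, 0.1, 0.3]
finger_gap: -0.0
grip_force: 0.0
```

Request:
step_arm(
  targets=[
    {"dp": [0,0,0.03],"angular": [0,0,0],"fingers": 1},
    {"dp": [0,0,0.08],"angular": [0,0,0],"fingers": 1},
    {"dp": [0,0,0.13],"angular": [0,0,0],"fingers": 1},
    {"dp": [0,0,0.18],"angular": [0,0,0],"fingers": 1},
    {"dp": [0,0,0.23],"angular": [0,0,0],"fingers": 1},
    {"dp": [0,0,0.265],"angular": [0,0,0],"fingers": 1},
    {"dp": [0,0,0.265],"angular": [0,0,0],"fingers": 1},
    {"dp": [0,0,0.265],"angular": [0,0,0],"fingers": 1},
  ],
)

```text
time: 18.15
tool_pos: [670.5, 83.2, 271.4]
tcp_rot: [180.0, 0.0, 179.6]
ft_force: [0.2, 0.2, 0.5]
finger_gap: 0.1
grip_force: 0.0
```

Request:
step_arm(
  targets=[
    {"dp": [0.04,0,0],"angular": [0,0,0],"fingers": 1},
    {"dp": [0.09,0,0],"angular": [0,0,0],"fingers": 1},
    {"dp": [0.14,0,0],"angular": [0,0,0],"fingers": 1},
    {"dp": [0.19,0,0],"angular": [0,0,0],"fingers": 1},
    {"dp": [0.24,0,0],"angular": [0,0,0],"fingers": 1},
    {"dp": [0.29,0,0.005],"angular": [0,0,0],"fingers": 1},
    {"dp": [0.34,0,0.01],"angular": [0,0,0],"fingers": 1},
    {"dp": [0.39,0,0.02],"angular": [0,0,0],"fingers": 1},
  ],
)

```text
time: 19.15
tool_pos: [591.7, 83.8, 266.9]
tcp_rot: [-180.0, 0.0, 179.6]
ft_force: [-0.8, -0.5, 0.2]
finger_gap: -0.1
grip_force: 0.3
```

```bash
python3 - <<'E'
from h import *
print(sense()['ft_force'])
a=snapshot("scene")[100:300,190:430];b=snapshot("side")[130:300,250:454]
cv2.imwrite("pics/v1.png",np.hstack([cv2.resize(a,(400,333)),cv2.resize(b,(400,333))]))
E
```

```text
[-0.82202425 -0.49122659  0.19391354]
```

View pics/v1.png

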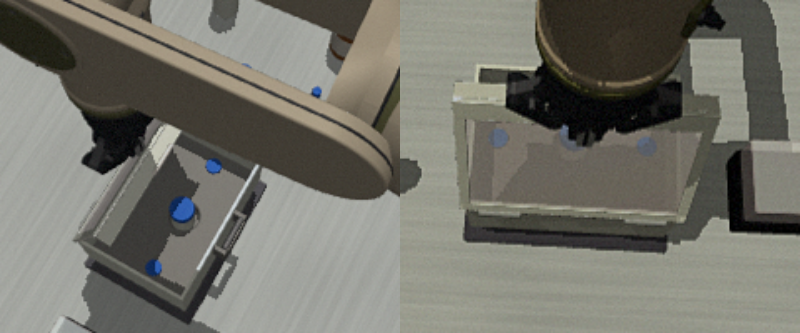

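Request:
step_arm(
  targets=[
    {"dp": [0.05,0,0.02],"angular": [0,0,0],"fingers": 1},
    {"dp": [0.1,0,0.045],"angular": [0,0,0],"fingers": 1},
    {"dp": [0.145,0,0.07],"angular": [0,0,0],"fingers": 1},
    {"dp": [0.185,0,0.095],"angular": [0,0,0],"fingers": 1},
    {"dp": [0.225,0,0.13],"angular": [0,0,0],"fingers": 1},
    {"dp": [0.265,0,0.165],"angular": [0,0,0],"fingers": 1},
    {"dp": [0.3,0,0.205],"angular": [0,0,0],"fingers": 1},
    {"dp": [0.335,0,0.245],"angular": [0,0,0],"fingers": 1},
  ],
)

```text
time: 20.25
tool_pos: [525.0, 84.3, 217.3]
tcp_rot: [180.0, 0.0, 179.6]
ft_force: [1.5, -0.0, 1.1]
finger_gap: 0.1
grip_force: 0.6
```

Request:
step_arm(
  targets=[
    {"dp": [0.02,0,0.03],"angular": [0,0,0],"fingers": 1},
    {"dp": [0.04,0,0.06],"angular": [0,0,0],"fingers": 1},
    {"dp": [0.06,0,0.09],"angular": [0,0,0],"fingers": 1},
    {"dp": [0.075,0,0.12],"angular": [0,0,0],"fingers": 1},
    {"dp": [0.09,0,0.15],"angular": [0,0,0],"fingers": 1},
    {"dp": [0.105,0,0.18],"angular": [0,0,0],"fingers": 1},
    {"dp": [0.12,0,0.205],"angular": [0,0,0],"fingers": 1},
    {"dp": [0.13,0,0.225],"angular": [0,0,0],"fingers": 1},
  ],
)

```text
time: 21.25
tool_pos: [499.1, 84.5, 172.6]
tcp_rot: [-180.0, -0.0, 179.6]
ft_force: [1.1, -1.1, 0.6]
finger_gap: -0.0
grip_force: 0.7
```

Request:
step_arm(
  targets=[
    {"dp": [0.01,0,0.01],"angular": [0,0,0],"fingers": 1},
    {"dp": [0.02,0,0.02],"angular": [0,0,0],"fingers": 1},
    {"dp": [0.03,0,0.03],"angular": [0,0,0],"fingers": 1},
    {"dp": [0.04,0,0.04],"angular": [0,0,0],"fingers": 1},
    {"dp": [0.05,0,0.05],"angular": [0,0,0],"fingers": 1},
    {"dp": [0.055,0,0.06],"angular": [0,0,0],"fingers": 1},
    {"dp": [0.06,0,0.07],"angular": [0,0,0],"fingers": 1},
    {"dp": [0.06,0,0.07],"angular": [0,0,0],"fingers": 1},
  ],
)

```text
time: 22.25
tool_pos: [487.1, 84.6, 158.6]
tcp_rot: [-180.0, -0.0, 179.6]
ft_force: [-0.8, -0.8, 1.9]
finger_gap: 0.2
grip_force: 0.6
```

Request:
step_arm(
  targets=[
    {"dp": [0,0,0.003],"angular": [0,0,0],"fingers": 1},
    {"dp": [0,0,0.006],"angular": [0,0,0],"fingers": 1},
    {"dp": [0,0,0.009],"angular": [0,0,0],"fingers": 1},
    {"dp": [0,0,0.012],"angular": [0,0,0],"fingers": 1},
    {"dp": [0,0,0.015],"angular": [0,0,0],"fingers": 1},
    {"dp": [0,0,0.018],"angular": [0,0,0],"fingers": 1},
    {"dp": [0,0,0.02],"angular": [0,0,0],"fingers": 1},
    {"dp": [0,0,0.02],"angular": [0,0,0],"fingers": 1},
  ],
)

```text
time: 23.25
tool_pos: [487.3, 84.6, 154.9]
tcp_rot: [-180.0, -0.0, 179.6]
ft_force: [-0.2, 0.5, 1.4]
finger_gap: -0.2
grip_force: 0.7
```

Request:
step_arm(
  targets=[
    {"dp": [0,0,0.002],"angular": [0,0,0],"fingers": 1},
    {"dp": [0,0,0.004],"angular": [0,0,0],"fingers": 1},
    {"dp": [0,0,0.006],"angular": [0,0,0],"fingers": 1},
    {"dp": [0,0,0.008],"angular": [0,0,0],"fingers": 1},
    {"dp": [0,0,0.01],"angular": [0,0,0],"fingers": 1},
    {"dp": [0,0,0.0115],"angular": [0,0,0],"fingers": 1},
    {"dp": [0,0,0.0125],"angular": [0,0,0],"fingers": 1},
    {"dp": [0,0,0.0125],"angular": [0,0,0],"fingers": 1},
  ],
)

```text
time: 24.25
tool_pos: [487.4, 84.6, 152.4]
tcp_rot: [-180.0, 0.0, 179.6]
ft_force: [-1.0, 0.2, 1.4]
finger_gap: -0.1
grip_force: 0.7
```

Request:
step_arm(
  targets=[
    {"dp": [0,0,0.002],"angular": [0,0,0],"fingers": 1},
    {"dp": [0,0,0.004],"angular": [0,0,0],"fingers": 1},
    {"dp": [0,0,0.006],"angular": [0,0,0],"fingers": 1},
    {"dp": [0,0,0.008],"angular": [0,0,0],"fingers": 1},
    {"dp": [0,0,0.01],"angular": [0,0,0],"fingers": 1},
    {"dp": [0,0,0.01],"angular": [0,0,0],"fingers": 1},
    {"dp": [0,0,0.01],"angular": [0,0,0],"fingers": 1},
    {"dp": [0,0,0.01],"angular": [0,0,0],"fingers": 1},
  ],
)

```text
time: 25.25
tool_pos: [487.4, 84.6, 151.2]
tcp_rot: [-180.0, 0.0, 179.6]
ft_force: [-3.9, -0.2, 9.1]
finger_gap: -0.1
grip_force: 4.3
```

Request:
step_arm(
  targets=[
    {"dp": [0,0,0.001],"angular": [0,0,0],"fingers": 1},
    {"dp": [0,0,0.002],"angular": [0,0,0],"fingers": 1},
    {"dp": [0,0,0.003],"angular": [0,0,0],"fingers": 1},
    {"dp": [0,0,0.004],"angular": [0,0,0],"fingers": 1},
    {"dp": [0,0,0.005],"angular": [0,0,0],"fingers": 1},
    {"dp": [0,0,0.005],"angular": [0,0,0],"fingers": 1},
    {"dp": [0,0,0.005],"angular": [0,0,0],"fingers": 1},
    {"dp": [0,0,0.005],"angular": [0,0,0],"fingers": 1},
  ],
)

```text
time: 26.25
tool_pos: [487.4, 84.6, 150.5]
tcp_rot: [-180.0, 0.0, 179.6]
ft_force: [-6.7, -0.6, 11.8]
finger_gap: 0.0
grip_force: 5.6
```

Request:
step_arm(
  targets=[
    {"dp": [0.002,0,0],"angular": [0,0,0],"fingers": 1},
    {"dp": [0.004,0,0.001],"angular": [0,0,0],"fingers": 1},
    {"dp": [0.005,0,0.002],"angular": [0,0,0],"fingers": 1},
    {"dp": [0.005,0,0.003],"angular": [0,0,0],"fingers": 1},
    {"dp": [0.005,0,0.004],"angular": [0,0,0],"fingers": 1},
    {"dp": [0.005,0,0.005],"angular": [0,0,0],"fingers": 1},
    {"dp": [0.005,0,0.005],"angular": [0,0,0],"fingers": 1},
    {"dp": [0.005,0,0.005],"angular": [0,0,0],"fingers": 1},
  ],
)

```text
time: 27.25
tool_pos: [487.2, 84.6, 149.5]
tcp_rot: [180.0, 0.1, 179.6]
ft_force: [-1.6, 1.5, 8.0]
finger_gap: -0.1
grip_force: 3.9
```

Request:
step_arm(
  targets=[
    {"dp": [0.001,0,0.001],"angular": [0,0,0],"fingers": 1},
    {"dp": [0.002,0,0.002],"angular": [0,0,0],"fingers": 1},
    {"dp": [0.002,0,0.003],"angular": [0,0,0],"fingers": 1},
    {"dp": [0.002,0,0.004],"angular": [0,0,0],"fingers": 1},
    {"dp": [0.002,0,0.005],"angular": [0,0,0],"fingers": 1},
    {"dp": [0.002,0,0.006],"angular": [0,0,0],"fingers": 1},
    {"dp": [0.002,0,0.006],"angular": [0,0,0],"fingers": 1},
    {"dp": [0.002,0,0.006],"angular": [0,0,0],"fingers": 1},
  ],
)

```text
time: 28.25
tool_pos: [485.4, 84.6, 146.7]
tcp_rot: [-180.0, -0.1, 179.6]
ft_force: [0.3, 0.4, 0.8]
finger_gap: 0.0
grip_force: 0.2
```

Request:
step_arm(
  targets=[
    {"dp": [0.001,0,0.001],"angular": [0,0,0],"fingers": 1},
    {"dp": [0.002,0,0.002],"angular": [0,0,0],"fingers": 1},
    {"dp": [0.002,0,0.003],"angular": [0,0,0],"fingers": 1},
    {"dp": [0.002,0,0.004],"angular": [0,0,0],"fingers": 1},
    {"dp": [0.002,0,0.005],"angular": [0,0,0],"fingers": 1},
    {"dp": [0.002,0,0.005],"angular": [0,0,0],"fingers": 1},
    {"dp": [0.002,0,0.005],"angular": [0,0,0],"fingers": 1},
    {"dp": [0.002,0,0.005],"angular": [0,0,0],"fingers": 1},
  ],
)

```text
time: 29.25
tool_pos: [485.5, 84.6, 146.2]
tcp_rot: [180.0, 0.0, 179.6]
ft_force: [0.2, 0.4, -0.2]
finger_gap: -0.1
grip_force: 0.0
```

Request:
step_arm(
  targets=[
    {"dp": [0,0,-0.01],"angular": [0,0,0],"fingers": 1},
    {"dp": [0,0,-0.04],"angular": [0,0,0],"fingers": 1},
    {"dp": [0,0,-0.1],"angular": [0,0,0],"fingers": 1},
    {"dp": [0,0,-0.2],"angular": [0,0,0],"fingers": 1},
    {"dp": [0,0,-0.32],"angular": [0,0,0],"fingers": 1},
    {"dp": [0,0,-0.44],"angular": [0,0,0],"fingers": 1},
    {"dp": [0,0,-0.54],"angular": [0,0,0],"fingers": 1},
    {"dp": [0,0,-0.6],"angular": [0,0,0],"fingers": 1},
  ],
)

```text
time: 30.25
tool_pos: [486.0, 84.6, 268.0]
tcp_rot: [180.0, 0.1, 179.6]
ft_force: [-1.0, 0.0, 0.5]
finger_gap: -0.1
grip_force: 0.0
```

```bash
python3 - <<'E'
from h import *
a=snapshot("wrist");b=snapshot("side")[130:300,250:454]
cv2.imwrite("pics/v2.png",np.hstack([cv2.resize(a,(400,250)),cv2.resize(b,(300,250))]))
E
```

```text
(no output)
```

View pics/v2.png

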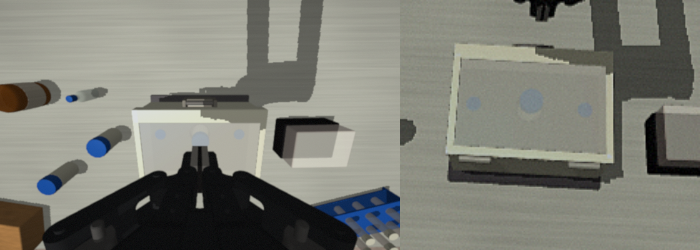

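The lid is shut flat and stays there with nothing touching it. The jar shows through it in the middle at (531,101), and the bystanders haven't moved. Handing in.

```bash
python3 -c "
from bench import *
print(hand_in())"
```

```text
the job is handed in; nothing more can be done
None
```

The small jar stands in the well and the lid has clicked shut and stays closed by itself. The highest force I read while pressing it was about 14 N, and I've handed the job in; `hand_in()` returned no verdict.

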